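Pack silver bars in the latching case and count the batch

TASK

Pack the silver bars for the assay office: no brass may go with them, so move whatever brass lies in the clear case onto the white soldering board, and put every silver bar from the bench into the case. Then shut the lid, flip the red cam lever over its high point until it snaps closed over the lid, and only then swing the lever of the green tally counter all the way to its stop and let it spring back. Leave the spare brass bar, the pliers and the tweezers alone.

Things in the scene. Friction and masses are not known exactly. Their poses are not given: they have to be found in the camera images.
- case: Clear plastic case with grey rims and a blue inner floor, fixed to the bench. Outer 126 (its x) x 206 (its y) x 45 high, walls 3 thick, inner floor at z = 4 above the bench. Origin: centre of its underside; its -x side (the front, turned to the robot) carries the latch, its +x side the lid hinge. It stands yawed by up to 0.12 rad.
- lid (a joint): Lid angle in rad: 0 = shut flat on the rim, up to 1.75 = open, standing up and leaning slightly back. It starts open at 1.5 to 1.72. A stiff hinge (friction 0.12 N m): the lid stays where it is left and has to be pushed down all the way. Lid panel 126 x 206 x 5 thick, its top 50 above the bench when shut; push its outer face with closed fingers.
- lid_hinge (a point): On the lid's hinge axis (which runs along the case's y), 45.5 above the bench at the middle of the case's far (+x) wall, on the lid's underside.
- lid_edge (a point): Middle of the lid's free edge, on its outer (top) face, 126 from the hinge.
- latch (a joint): Cam lever on the case's front wall, rad: 0 = open, leaning away from the case (to its -x), 0.8 rad above level; it turns up and over towards the lid, upright at 0.77, high point 1.25, stop 2.15, lying over the lid (2.0 or more is snapped closed). Below 1.25 a spring pushes it back to 0 (0.3 N m or 5 N at the bar at first, fading to none); above 1.25 it snaps shut by itself.
- latch_pivot (a point): On the cam lever's axis (which runs along the case's y), 73 in front of the case's origin and 53 above the bench.
- latch_bar (a point): Centre of the lever's red round cross-bar, 60 from the pivot: 14 in diameter, 62 long along the case's y, carried at both ends by steel side arms 50 apart inside, so fingertips pass between them. Push the bar from the front with closed fingers, or pinch it from above.
- silver1: Silver-grey bar 90 long (its x axis) x 18 wide (y) x 14 high (z), edges rounded 2 mm; origin at the centre of its underside. About 0.1 to 0.2 kg. 3 or 4 of the four silver bars are present, lying flat on the bench in front of and beside the case.
- silver2: Silver-grey bar 90 long (its x axis) x 18 wide (y) x 14 high (z), edges rounded 2 mm; origin at the centre of its underside. About 0.1 to 0.2 kg. 3 or 4 of the four silver bars are present, lying flat on the bench in front of and beside the case.
- silver3: Silver-grey bar 90 long (its x axis) x 18 wide (y) x 14 high (z), edges rounded 2 mm; origin at the centre of its underside. About 0.1 to 0.2 kg. 3 or 4 of the four silver bars are present, lying flat on the bench in front of and beside the case.
- silver4: Silver-grey bar 90 long (its x axis) x 18 wide (y) x 14 high (z), edges rounded 2 mm; origin at the centre of its underside. About 0.1 to 0.2 kg. 3 or 4 of the four silver bars are present, lying flat on the bench in front of and beside the case.
- brass1: Brass bar lying flat in the case at the start, roughly along the case's x (one or two of brass1, brass2 are present): bar 90 long (its x axis) x 18 wide (y) x 14 high (z), edges rounded 2 mm; origin at the centre of its underside. About 0.1 to 0.2 kg.
- brass2: Brass bar lying flat in the case at the start, roughly along the case's x (one or two of brass1, brass2 are present): bar 90 long (its x axis) x 18 wide (y) x 14 high (z), edges rounded 2 mm; origin at the centre of its underside. About 0.1 to 0.2 kg.
- board: White soldering board with scorch marks, fixed: 110 (its x) x 150 (its y) x 25 high; origin at the centre of its underside. To the left or right of the case; yawed up to 0.25 rad.
- tally (a joint): Angle in rad of the tally counter's sprung lever: 0 = rest, 0.9 = its stop. It turns anticlockwise seen from above. The spring takes 0.1 N m at rest to 0.24 N m at the stop (3.5 N at the post) and brings it back when it is let go.
- tally_pivot (a point): On the tally lever's upright axis, on top of the counter, 36.5 above the bench. The counter is a fixed green block 90 x 80 x 30 high, on the other side of the case from the board.
- tally_post (a point): Centre of the red upright post at the end of the tally lever, 70 from the axis: 14 in diameter, from 39 to 65 above the bench (this point 56). At rest it stands out from the counter towards the robot; push it sideways.
- brass_spare: Spare brass bar lying on the bench among the silver bars, to be left alone: bar 90 long (its x axis) x 18 wide (y) x 14 high (z), edges rounded 2 mm; origin at the centre of its underside. About 0.1 to 0.2 kg.
- pliers: Pliers with red handles, 165 long (x, jaws to +x), 12 high; bystander. Origin: under the joint.
- pliers_teal: Pliers with teal handles, 165 long (x, jaws to +x), 12 high; bystander. Origin: under the joint.
- tweezers: Steel tweezers 130 long (x), 7 high, lying between robot and case; bystander. Origin at the middle of the underside.
Things that resemble listed ones, but are neither listed nor needed, are in the scene too. Leave any orange look-alike of the brass1 alone. Leave any black look-alike of the silver2 alone.

How it is judged:
By the outcome, as a careful person would: the job done as asked, in the order asked, and still so for the second after the job is handed in, with the robot touching nothing.
Of silver1, silver2, silver3, silver4 only 3 to 4 are there at a start; the rules pass over those that are not, and their reading is None.
Of brass1, brass2 only 1 to 2 are there at a start; the rules pass over those that are not, and their reading is None.
At some moment in a run one of silver1, silver2, silver3, silver4 may be knocked a few centimetres aside while the robot is not near it.
Once in a run the grip may slacken for a moment while it holds something.
It also fails if it takes over 210 s, if anything falls off the work surface, if the arm or the gripper's body presses on something with over 40 N, if the wrist force passes 120 N, or if a joint passes its speed limit or range.

ROBOT

A 6-joint arm with a two-finger parallel gripper is mounted at the origin on the work surface. World frame = base frame: x ahead of the robot, y to its left, z up, the work surface at z = 0. Lengths are in m, angles in rad, forces in N, time in s.
With the tool pointing down it reaches from about 0.35 to 1 m from the base axis. Payload 7.1 kg.
Tool frame: the origin (TCP) lies between the finger pads; the fingertips stand 22 mm ahead of it and the grasp point (between the pads) lies 3 mm ahead of it; z points along the fingers, y is the line along which they close (so a half turn about z gives the same grasp; the last joint's range is limited). The gripper opens to 85 mm and grips with 20 to 120 N. Pads are 22 mm wide; open, the fingers measure 114 mm over their backs; the gripper's body (76 mm by 85 mm) begins 54 mm behind the grasp point. The pads swing forward as they close: fully open they stand 13 mm farther back than shut.
Start: joints at [-1.238, 0.423, 1.63, -0, 1.089, -0.019], TCP at [0.215, -0.587, 0.253] pointing down, gripper open.
Joint ranges: [-3, 3], [-0.9, 2.11], [0.09, 2.58], [-1.31, 4.45], [0.11, 2.69], [-2.54, 2.54]. Speed limits (rad/s): [2.39, 2.39, 3.01, 3.14, 3.14, 3.14].

INTERFACE

Orientations are given as a rotation vector (axis times angle).
In Python, from rig import manip gives the robot as it stands. The module is installed in compiled form; this text tells all that it offers. Calls block until the motion is done:
- manip.move_to(position, orientation): joint-space move of the TCP to a pose.
- manip.servo_line(position, orientation=None, rate=0.15): straight line of the TCP; orientation=None keeps the orientation; rate is the mean speed in m/s.
- manip.set_joints(angles): joint-space move.
- manip.command_gripper(opening, f_grip=None): finger opening in m; f_grip is the grip in N (None keeps the last); returns when the fingers have stopped.
- manip.hold(seconds).
- manip.solve_ik(position, orientation): joint angles nearest the present ones, or None.
- manip.camera(name): name is "scene" or "top" or "wrist"; returns a dict with "image" (480x640x3 uint8, red, green, blue), "fx", "fy", "cx", "cy" (pixels), "cam_to_world" (4x4, takes a point from camera to world coordinates); the wrist camera has in their place "mount" (4x4, takes a point from camera to tool coordinates, whose origin is the TCP and whose axes are the flange's). Camera axes: x right, y down, z forward; pixel columns grow to the right and rows downward; lengths in m; the calibration is good to about 2 mm. A picture is of the moment at which its call begins: read the wrist's pose just before it. There is no depth.
A pose or a line that the arm cannot do raises manip.IKError and nothing moves.
- manip.sign_off(): hands the job in; it is judged then, once.
Readings, each from a call of its own:
- manip.get_time(): time.
- manip.get_joint_positions(): joint angles.
- manip.get_joint_vel(): joint speeds.
- manip.get_tau(): joint torques, N m.
- manip.get_position(): TCP position.
- manip.get_ee_rot(): TCP orientation.
- manip.get_contact_force(): force on the tool from outside, world axes, zero at the start.
- manip.get_torque(): the same for the moment, N m.
- manip.get_width(): finger opening in m.
- manip.get_grip_force(): force on a finger pad.
Only numpy, scipy, OpenCV 4.12 (cv2) and the standard library are available. Lean on these libraries where they do the work, as an engineer would, in place of code of your own. Each camera call takes 0.05 s, during which the arm holds its last target. There are 200 camera calls.

## Working session

There is one attempt and no reset: what is moved stays moved. The work goes in short steps, each a Python script; the robot and the scene stay as the last script left them, time stands still between calls to the robot, and variables do not carry over. Pictures are saved under pics/ and viewed, at most 17 in all, crops included, and the job is handed in when it is done.

```bash
mkdir -p pics; ls
python3 - <<'E'
from rig import manip
import cv2,numpy as np
np.set_printoptions(precision=4,suppress=True)
for n in("scene","top"):
    c=manip.camera(n); cv2.imwrite(f"pics/{n}0.png",c["image"][:,:,::-1]); print(n,c["fx"],c["fy"],c["cx"],c["cy"]);print(c["cam_to_world"])
print(manip.camera("wrist")["mount"],manip.get_ee_rot(),manip.get_time())
E
```

```text
pics
scene 462.8500782829241 462.8500782829241 309.2800634823806 231.47023249471033
[[ 0.7266  0.4244 -0.5403  1.0424]
 [ 0.6867 -0.4219  0.5921 -0.5392]
 [ 0.0233 -0.8012 -0.5979  0.6737]
 [ 0.      0.      0.      1.    ]]
top 519.0060875246454 519.0060875246454 317.6338603979403 240.59491599637175
[[ 0.0047 -0.9862  0.1657  0.3311]
 [-0.9998 -0.0079 -0.0185  0.0293]
 [ 0.0196 -0.1656 -0.986   1.1673]
 [ 0.      0.      0.      1.    ]]
[[ 0.0002 -0.9477 -0.3193  0.082 ]
 [ 1.      0.0008 -0.0015  0.0007]
 [ 0.0016 -0.3193  0.9477 -0.1215]
 [ 0.      0.      0.      1.    ]] [-3.0919 -0.5496  0.0003] 0.15
```

View pics/top0.png

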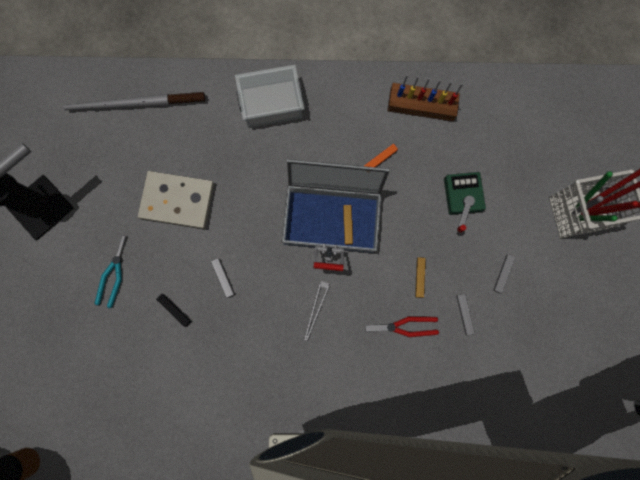

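View pics/scene0.png

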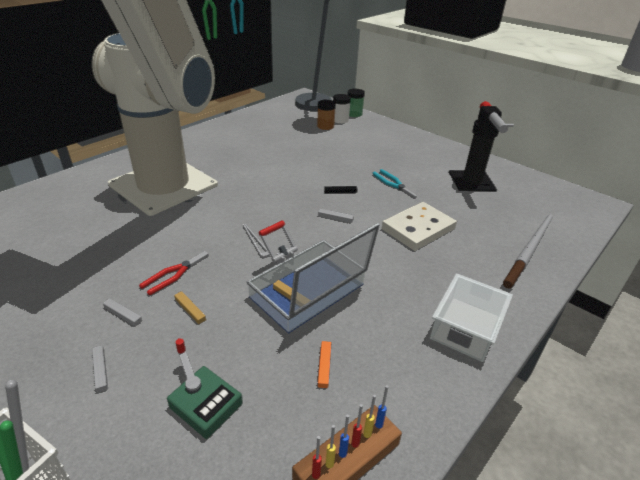

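Top view: three silver bars at (222,278), (465,314) and (505,274). One brass bar is in the case at (348,224), with the case centred at about (333,218), the latch bar at (329,266) and the board at (176,199). The tally pivot is at (469,200) and its post at (462,230). The spare brass is at (421,277) and an orange look-alike at (381,157). Scene view: the same three silver bars at (122,312), (99,368) and (335,215), with no fourth.

```bash
cat > h.py <<'E'
from rig import manip
import cv2,numpy as np
from scipy.spatial.transform import Rotation as R
np.set_printoptions(precision=4,suppress=True)
def cam(n,save=None):
    if n=="wrist":
        T=np.eye(4);T[:3,:3]=R.from_rotvec(manip.get_ee_rot()).as_matrix();T[:3,3]=manip.get_position()
        c=manip.camera(n);c["T"]=T@c["mount"]
    else:
        c=manip.camera(n);c["T"]=c["cam_to_world"]
    if save: cv2.imwrite(f"pics/{save}.png",c["image"][:,:,::-1])
    return c
def ray(c,uv):
    d=c["T"][:3,:3]@np.array([(uv[0]-c["cx"])/c["fx"],(uv[1]-c["cy"])/c["fy"],1]);return c["T"][:3,3],d
def onplane(c,uv,z):
    o,d=ray(c,uv);return o+d*(z-o[2])/d[2]
def tri(c1,u1,c2,u2):
    o1,d1=ray(c1,u1);o2,d2=ray(c2,u2)
    s=np.linalg.lstsq(np.c_[d1,-d2],o2-o1,rcond=None)[0]
    a,b=o1+d1*s[0],o2+d2*s[1];return (a+b)/2,np.linalg.norm(a-b)
def proj(c,p):
    q=np.linalg.inv(c["T"])@np.r_[p,1];return np.array([c["cx"]+c["fx"]*q[0]/q[2],c["cy"]+c["fy"]*q[1]/q[2]])
RNG=dict(brass=((14,90,60),(30,255,255)),red=((0,150,60),(6,255,255)),blue=((105,90,30),(125,255,255)),green=((65,80,20),(95,255,255)))
def mask(c,kind):
    im=c["image"]
    hsv=cv2.cvtColor(im,cv2.COLOR_RGB2HSV)
    if kind=="silver":
        bg=np.median(hsv[:,:,2]); return ((hsv[:,:,2]>bg+30)&(hsv[:,:,1]<60)).astype(np.uint8)*255
    if kind=="white": return ((hsv[:,:,2]>150)&(hsv[:,:,1]<70)).astype(np.uint8)*255
    return cv2.inRange(hsv,*map(np.array,RNG[kind]))
def blob(c,kind,uv,rad=12,amin=20):
    """contour of that colour nearest pixel uv"""
    m=mask(c,kind)
    cs=[k for k in cv2.findContours(m,cv2.RETR_EXTERNAL,cv2.CHAIN_APPROX_NONE)[0] if cv2.contourArea(k)>=amin]
    ds=[abs(cv2.pointPolygonTest(k,(float(uv[0]),float(uv[1])),True)) if cv2.pointPolygonTest(k,(float(uv[0]),float(uv[1])),False)<0 else 0 for k in cs]
    if not ds or min(ds)>rad: return None
    return cs[int(np.argmin(ds))]
def rect(k): return cv2.minAreaRect(k)
def wrect(c,k,z):
    """contour cast onto plane z -> centre, (long,short), yaw of long axis"""
    P=np.array([onplane(c,p[0],z)[:2] for p in k])
    (cx,cy),(w,h),a=cv2.minAreaRect((P*1000).astype(np.float32)); a=np.deg2rad(a)
    if w<h: w,h,a=h,w,a+np.pi/2
    return np.array([cx,cy])/1000,(w,h),(a+np.pi/2)%np.pi-np.pi/2
def rot(a):
    """tool down, tool x at world angle a"""
    return (R.from_euler("z",a)*R.from_euler("x",np.pi)).as_rotvec()
E
python3 - <<'E'
from h import *
t=cam("top");s=cam("scene")
def two(nm,kind,ut,us):
    a=blob(t,kind,ut);b=blob(s,kind,us)
    if a is None or b is None: print(nm,"none",a is None,b is None);return
    ca,cb=rect(a)[0],rect(b)[0]
    print(nm,"tri",*tri(t,ca,s,cb),"top",*wrect(t,a,.012),"px",ca,cb)
two("sA","silver",(222,278),(335,215));two("sB","silver",(465,314),(122,312));two("sC","silver",(505,274),(99,368))
two("spare","brass",(421,277),(190,307));two("brass","brass",(348,224),(291,294))
two("latchbar","red",(329,266),(272,228));two("post","red",(462,230),(181,347))
two("board","white",(165,190),(400,225));two("green","green",(460,200),(190,405))
b=blob(t,"blue",(310,215));print("floor",wrect(t,b,.004))
E
```

```text
sA none False True
sB none True True
sC none True True
spare tri [ 0.4445 -0.2245  0.0059] 0.0012946319234133986 top [ 0.4445 -0.2226] (90.48145294189453, 19.97332000732422) -0.07426291278713215 px (420.2353210449219, 277.058837890625) (189.7972412109375, 307.19085693359375)
brass tri [ 0.5557 -0.0661  0.025 ] 0.01787244814671859 top [ 0.5644 -0.0603] (88.55497741699219, 17.902597427368164) 0.04841164137524645 px (347.6107482910156, 223.99383544921875) (282.9999694824219, 288.4999694824219)
latchbar tri [ 0.4563 -0.0138  0.0962] 0.0030238987781532746 top [ 0.4672 -0.0159] (63.92526626586914, 13.680357933044434) 1.4775836912713056 px (328.0247497558594, 266.2524719238281) (271.20001220703125, 227.90000915527344)
post tri [ 0.5488 -0.3092  0.0536] 0.002272257157869882 top [ 0.5576 -0.3209] (16.689178466796875, 11.13665771484375) -0.7960649890905698 px (461.75006103515625, 227.75003051757812) (179.85293579101562, 345.4117736816406)
board tri [0.6254 0.3554 0.0217] 0.04597070157506392 top [0.6463 0.375 ] (66.94286346435547, 33.83051300048828) 0.33508944784007566 px (156.9678955078125, 187.0596466064453) (419.8000183105469, 221.0999755859375)
green tri [ 0.6383 -0.3302  0.0155] 0.0021479802855593672 top [ 0.6395 -0.3303] (92.27481842041016, 82.66749572753906) 0.10585288855159636 px (464.3899841308594, 192.76649475097656) (204.50003051757812, 400.0000305175781)
floor (array([ 0.5765, -0.0235]), (199.3693389892578, 112.57103729248047), np.float64(1.4824803124095798))
```

Run:
```python
from h import *
t=cam("top");h=cv2.cvtColor(t["image"],cv2.COLOR_RGB2HSV);print("bg",np.median(h[:,:,2]))
for u,v in((222,278),(465,314),(505,274),(176,190),(316,320),(240,300)): print(h[v-4:v+5,u-4:u+5,1:].reshape(-1,2).max(0),np.median(h[v-2:v+3,u-2:u+3,1:].reshape(-1,2),axis=0))
yaw=-.09
manip.command_gripper(.036,60)
for i,p in enumerate(((.52,-.06,.28),(.54,.0,.28))):
    manip.move_to(np.array(p),rot(np.pi+yaw)); c=cam("wrist",f"w{i}")
    b=blob(c,"brass",proj(c,[.564,-.060,.018]),40)
    print(None if b is None else (rect(b),wrect(c,b,.018)))
    if i==0: c0,b0=c,b
print(tri(c0,rect(b0)[0],c,rect(b)[0]),manip.get_joint_positions(),manip.get_time())
```

```text
bg 90.0
[ 11 155] [  3. 150.]
[ 15 117] [  2. 113.]
[ 15 112] [  5. 109.]
[ 34 152] [ 30. 148.]
[ 13 127] [ 5. 93.]
[13 98] [ 5. 92.]
(((319.9769592285156, 230.81539916992188), (86.70027923583984, 18.10906982421875), 82.87498474121094), (array([ 0.5631, -0.0613]), (90.25798034667969, 17.525197982788086), np.float64(0.03674703325140238)))
(((257.0715637207031, 216.8374786376953), (89.49002075195312, 18.715578079223633), 80.07376098632812), (array([ 0.5633, -0.0605]), (89.928466796875, 18.3931884765625), np.float64(0.03546283616781998)))
(array([ 0.5637, -0.0617,  0.0112]), np.float64(3.795105701406479e-05)) [-0.0222  0.2672  1.794  -0.0003  1.0809 -1.5031] 3.475
```

View pics/w0.png

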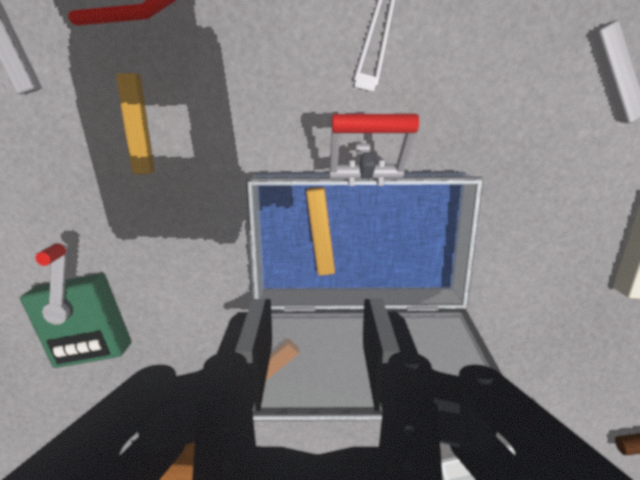

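Wrist view: the case rim corners are at about (248,181), (482,180), (470,308) and (256,308). The brass bar is at (320,231), the latch bar at (375,123) and the tally post at (51,254). Next I measure the case, board and silvers.

```bash
python3 - <<'E'
s=open('h.py').read()
s=s.replace("bg+30","bg+(12 if c['fx']>500 or 1 else 30)")
s=s.replace("(12 if c['fx']>500 or 1 else 30)","12")
s=s.replace('return ((hsv[:,:,2]>150)&(hsv[:,:,1]<70))','return ((hsv[:,:,2]>110)&(hsv[:,:,1]>17)&(hsv[:,:,1]<80))')
open('h.py','w').write(s)
E
python3 - <<'E'
from h import *
t=cam("top");s=cam("scene");w=cam("wrist")
for nm,kind,ut,us in(("sA","silver",(222,278),(335,215)),("sB","silver",(465,314),(122,312)),("sC","silver",(505,274),(99,368)),("board","white",(165,190),(400,225))):
    a=blob(t,kind,ut);b=blob(s,kind,us)
    print(nm,"top",*wrect(t,a,.025 if kind=="white" else .012), "tri" , tri(t,rect(a)[0],s,rect(b)[0]) if b is not None else None)
# case rim corners in saved w0 : pose known
w["T"][:3,3]+=0
T=w["T"].copy()
dp=np.array([.52,-.06,.28])-np.array([.54,0,.28]); w["T"][:3,3]+=dp
for u in((248,181),(482,180),(470,308),(256,308)): print(u,onplane(w,u,.045))
E
cat > /dev/null
```

```text
sA top [0.4416 0.2215] (90.00019836425781, 16.77876853942871) 0.43455195652035083 tri (array([0.4399, 0.2198, 0.0136]), np.float64(0.003594012150463477))
sB top [ 0.3633 -0.322 ] (85.86482238769531, 14.431876182556152) 0.20071382937524307 tri (array([ 0.3626, -0.3226,  0.0128]), np.float64(0.0018990940186758398))
sC top [ 0.4547 -0.4145] (84.401611328125, 13.740857124328613) -0.400205068073058 tri (array([ 0.4544, -0.4155,  0.0108]), np.float64(0.0012895600586066446))
board top [0.6168 0.3304] (148.5181884765625, 108.63778686523438) 1.4188474071134989 tri (array([0.617 , 0.3317, 0.0125]), np.float64(0.006443079088714515))
(248, 181) [ 0.5005 -0.1205  0.045 ]
(482, 180) [0.5184 0.0855 0.045 ]
(470, 308) [0.6451 0.0785 0.045 ]
(256, 308) [ 0.6259 -0.1308  0.045 ]
```

View pics/w1.png

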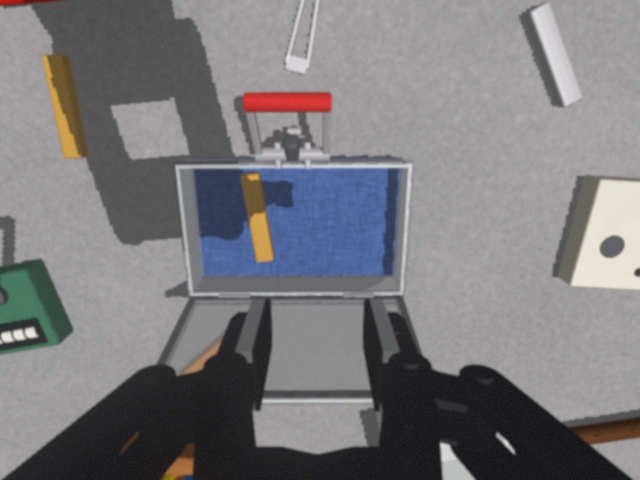

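Second wrist view: the rim is at about (177,165), (411,162), (404,295) and (190,296), the brass at (257,217). The case centre is about (0.5725, -0.0218) with yaw -0.086, and the rim sizes agree with the text at 207 x 127. Now I move the brass to the board.

```bash
cat >> h.py <<'E'
CO=np.array([.5725,-.0218]);CY=-.086
def case(x,y,z):
    c,s=np.cos(CY),np.sin(CY);return np.array([CO[0]+c*x-s*y,CO[1]+s*x+c*y,z])
def near(a,ref):
    """bar yaw a is modulo pi: the one nearest ref"""
    return a+np.pi*np.round((ref-a)/np.pi)
def go(p,a): manip.move_to(np.array(p,float),rot(a))
def lin(p,rate=.15): manip.servo_line(np.array(p,float),None,rate)
def fz(): return np.array(manip.get_contact_force())
def lower(z,zmin,step=.0015,f=4):
    """guarded descent from z to zmin until the force from below has grown by f"""
    p=np.array(manip.get_position());lin([*p[:2],z],.12);f0=fz()[2]
    while z>zmin:
        z-=step;lin([*p[:2],z],.03)
        if fz()[2]-f0>f: break
    return z,fz()[2]-f0
def pick(xy,a,zs,up=.27,op=.04):
    manip.command_gripper(op,60);go([*xy,up],a);lin([*xy,zs+.07],.3);lin([*xy,zs+.0245],.1)
    manip.command_gripper(0,70);lin([*xy,zs+.06],.15)
    lin([*xy,up],.3);w=manip.get_width();print("width",w,"t",manip.get_time());return w
def place(xy,a,zs,up=.27,op=.034,zl=None):
    go([*xy,up],a)
    print("width before lowering",manip.get_width())
    print("lower",lower(zs+.034,zs+.0225));manip.command_gripper(op,60)
    lin([*xy,zs+.07],.15);lin([*xy,up],.3);print("t",manip.get_time())
E
python3 - <<'E'
from h import *
w=pick([.5634,-.0612],near(.036,np.pi),.004)
cam("wrist","w2")
if .014<w<.022: place([.617,.331],1.419,.025)
cam("wrist","w3")
E
```

```text
width 0.015807049049189167 t 7.175
width before lowering 0.015851173582745348
lower (0.049999999999999996, np.float64(4.366126302787207))
t 14.1667
```

View pics/w3.png

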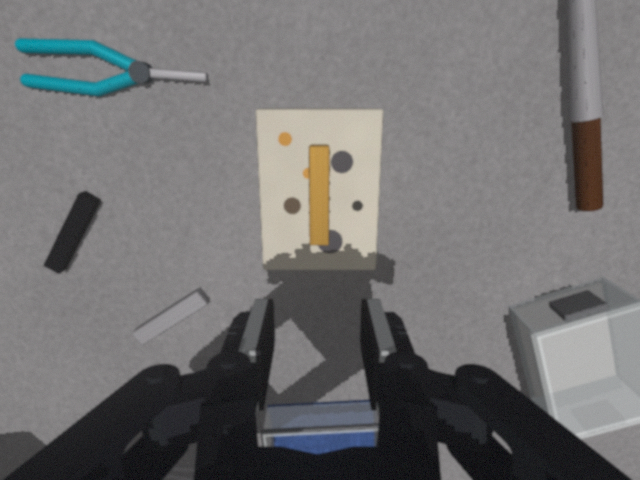

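Run:
```python
from h import *
# silver A: refine from two wrist views
def look(xy,yaw,ref):
    a=near(yaw,ref);r=[]
    for d in(-.03,.03):
        go([xy[0]-.0,xy[1]+d,.25],a);c=cam("wrist");b=blob(c,"silver",proj(c,[*xy,.014]),40)
        print(wrect(c,b,.014),b is not None and rect(b)[0]);r.append((c,rect(b)[0]))
    print("tri",tri(*r[0],*r[1]));return c
t=cam("top");
for u,z in(((222,278),.012),((465,314),.012),((505,274),.012)): print(wrect(t,blob(t,"silver",u,25),z))
look([.4405,.2205],.4345,np.pi)
cam("wrist","w4");print(manip.get_time(),manip.get_joint_positions())
```

```text
(array([0.4412, 0.2217]), (89.53324127197266, 17.810367584228516), np.float64(0.43465834980589957))
(array([ 0.3634, -0.3217]), (86.24766540527344, 14.703001022338867), np.float64(0.19277659399664127))
(array([ 0.4553, -0.4145]), (86.18539428710938, 14.140327453613281), np.float64(-0.4020782024257654))
(array([0.4414, 0.22  ]), (87.96532440185547, 16.591716766357422), np.float64(0.4340660960689795)) (346.30194091796875, 208.0062713623047)
(array([0.4598, 0.2281]), (49.341373443603516, 15.377229690551758), np.float64(0.4178281704020075)) (284.5, 203.5)
tri (array([0.451 , 0.2245, 0.0075]), np.float64(0.020551366251023738))
16.7083 [ 0.4934  0.2543  1.8914 -0.0003  0.9969 -1.512 ]
```

The brass bar lies flat in the middle of the board at (319,195). Next is silver A.

```bash
cat >> h.py <<'E'
def fetch(uv,xy0,lane,ref=np.pi):
    t=cam("top");b=blob(t,"silver",uv,25);xy,sz,yaw=wrect(t,b,.012);print("top",xy,sz,yaw)
    a=near(yaw,ref);go([*xy,.25],a);c=cam("wrist");b=blob(c,"silver",proj(c,[*xy,.014]),40)
    if b is not None:
        x2,s2,y2=wrect(c,b,.014);print("wrist",x2,s2,y2)
        if np.linalg.norm(x2-xy)<.008 and 80<s2[0]<96: xy=x2;a=near(y2,ref)
    w=pick(xy,a,0)
    if not .011<w<.022: print("NO GRASP");return
    p=case(-.005,lane,0);place(p[:2],np.pi+CY,.004)
E
python3 - <<'E'
from h import *
fetch((222,278),None,.05)
cam("wrist","w5")
E
```

```text
top [0.4596 0.2304] (48.17805862426758, 18.00179672241211) 0.4087306123812149
wrist [0.4413 0.2201] (88.85147094726562, 16.565658569335938) 0.42805887017711486
width 0.015947687659973925 t 20.5333
width before lowering 0.01601633499878566
lower (0.035, np.float64(16.108657439915724))
t 25.5583
```

View pics/w5.png

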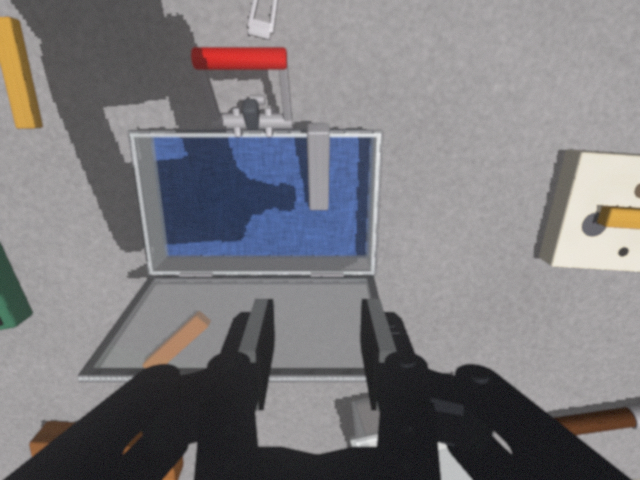

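Silver A was gripped off-centre because my arm half hid it from the top camera, and my 8 mm check threw out the good wrist fix. Its front end now rests on the rim at (318,125), and its inner end is on the floor at (318,208). I'll measure it and regrip it.

Run:
```python
from h import *
c0=cam("wrist");b0=blob(c0,"silver",(318,170),5);
def inv(p): d=p[:2]-CO; return np.array([np.cos(CY)*d[0]+np.sin(CY)*d[1],-np.sin(CY)*d[0]+np.cos(CY)*d[1]])
for z,u in((.018,(318,209)),(.060,(318,123)),(.055,(318,123))): print(z,u,inv(onplane(c0,u,z)))
p=np.array(manip.get_position())
lin(p+[-.06,0,0]);c1=cam("wrist","w6")
# ends by grey strip in blob: print masks
for c,uv in((c0,(318,170)),(c1,None)):
    if uv is None: uv=proj(c,case(-.03,.05,.03))
    b=blob(c,"silver",uv,15)
    print(uv,None if b is None else rect(b), manip.get_position())
```

```text
0.018 (318, 209) [0.0082 0.0505]
0.06 (318, 123) [-0.0719  0.0503]
0.055 (318, 123) [-0.0716  0.0503]
(318, 170) None [0.5114 0.0284 0.2672]
[322.7979 233.0309] None [0.5114 0.0284 0.2672]
```

View pics/w6.png

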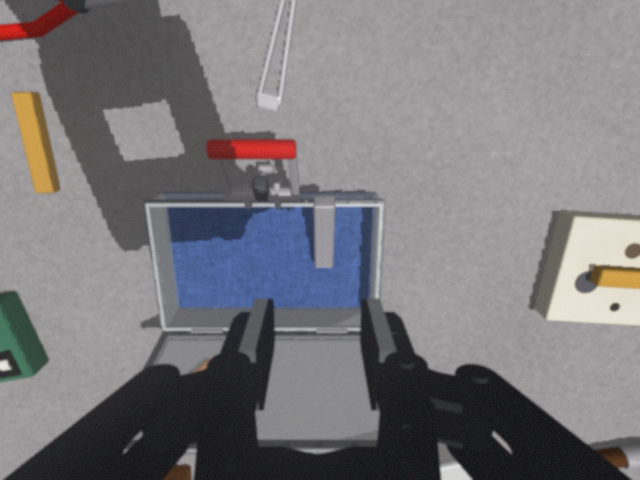

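The bar spans case x from +8 to -72 at y = 50, tilted about 27°. I'll regrip it at its middle, shift it inward and press it flat.

Run:
```python
from h import *
a=np.pi+CY;c0=cam("wrist")
e=[]
p=case(-.031,.0505,.27);manip.command_gripper(.04,60);go(p,a);lin(case(-.031,.0505,.10),.3);lin(case(-.031,.0505,.040),.1)
manip.command_gripper(0,60);lin(case(-.031,.0505,.10),.15);print("w",manip.get_width(),fz())
lin(case(.0,.05,.10),.15);print(lower(.060,.030,f=3))
z=np.array(manip.get_position())[2];manip.command_gripper(0,20);f0=0
while z>.0275:
    z-=.0015;lin(case(0,.05,z),.03);f=fz()[2]
    if f>20: break
print("pressed",z,f,manip.get_width());manip.command_gripper(.034,60);print(manip.get_position())
lin(case(0,.05,.10),.2);lin(case(-.05,.05,.27),.3);cam("wrist","w7");print(manip.get_time())
```

```text
w 0.016533579010812996 [-0.6486 -0.9282 -1.697 ]
(0.04049999999999998, np.float64(4.064294229487259))
pressed 0.03622613644235435 22.405085125847837 0.016760932890523415
[0.5768 0.028  0.036 ]
35.7833
```

View pics/w7.png

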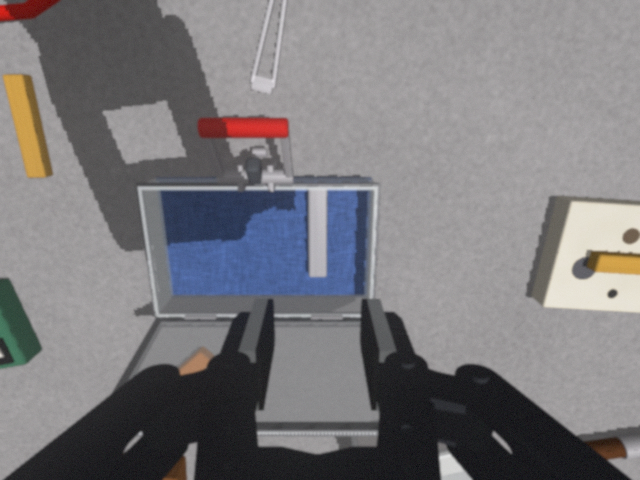

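Silver A now lies inside the case, running from (318,190) to (318,277). I'll check that by casting its ends, then fetch the next bar with the measurement checks corrected.

```bash
cat >> h.py <<'E'
def inv(p): d=p[:2]-CO; return np.array([np.cos(CY)*d[0]+np.sin(CY)*d[1],-np.sin(CY)*d[0]+np.cos(CY)*d[1]])
def ok(s): return 80<s[0]<96 and 12<s[1]<22
def fetch(uv,lane,ref=np.pi):
    t=cam("top");xy,sz,yaw=wrect(t,blob(t,"silver",uv,25),.012);print("top",xy,sz,yaw)
    a=near(yaw,ref);go([*xy,.25],a);c=cam("wrist","wf%d"%uv[0]);b=blob(c,"silver",proj(c,[*xy,.014]),60)
    x2,s2,y2=wrect(c,b,.014) if b is not None else (None,(0,0),0);print("wrist",x2,s2,y2)
    if ok(s2): xy,a=x2,near(y2,ref)
    elif not ok(sz): print("BAD MEASURE");return
    w=pick(xy,a,0)
    if not .011<w<.022: print("NO GRASP");return
    p=case(-.003,lane,0);place(p[:2],np.pi+CY,.004);print("at",case(-.003,lane,0))
E
python3 - <<'E'
from h import *
c=cam("wrist")
for u in((318,190),(318,277)): print(inv(onplane(c,u,.018)))
fetch((505,274),-.055)
cam("wrist","w8")
E
```

```text
[-0.0541  0.0505]
[0.0338 0.0506]
top [ 0.4551 -0.4142] (84.9640121459961, 14.374006271362305) -0.4020782024257654
wrist [ 0.4551 -0.4136] (86.88972473144531, 15.436575889587402) -0.40770000232886794
width 0.016103437572017747 t 41.0667
width before lowering 0.01573532690016912
lower (0.028999999999999998, np.float64(5.576264729514945))
t 47.55
at [ 0.5648 -0.0763  0.    ]
```

View pics/w8.png

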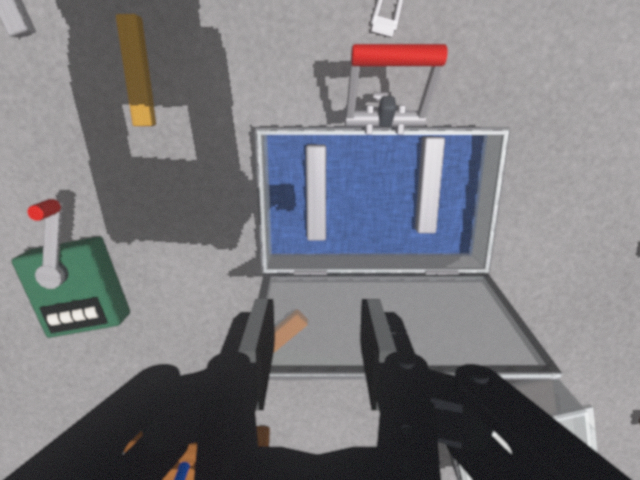

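Two bars lie flat in the case, at (316,192) and (431,185). The third goes in the middle lane.

Run:
```python
from h import *
fetch((465,314),-.003)
c=cam("wrist","w9")
# overall check from the side, arm out of the way
s=cam("scene","s9");t=cam("top","t9")
# lid edge: triangulate later; latch bar red in wrist and top, post
for nm,u in(("bar",case(-.115,0,.096)),("post",np.array([.549,-.309,.054]))):
    bs=[(k,blob(k,"red",proj(k,u),25)) for k in(t,s,c)]
    bs=[(k,rect(b)[0],cv2.contourArea(b)) for k,b in bs if b is not None]
    print(nm,[x[1:] for x in bs]); 
    for i in range(len(bs)):
        for j in range(i): print(tri(bs[i][0],bs[i][1],bs[j][0],bs[j][1]))
```

```text
top [ 0.3634 -0.3228] (84.99505615234375, 12.709983825683594) 0.18522127256311371
wrist [ 0.3637 -0.3216] (87.9712142944336, 15.976369857788086) 0.19957283129571213
width 0.01570070081968363 t 52.3917
width before lowering 0.016166631220328954
lower (0.028999999999999998, np.float64(7.290572785270915))
t 58.9
at [ 0.5693 -0.0245  0.    ]
bar [((271.4000244140625, 227.8000030517578), 109.5), ((319.5, 55.0), 1772.5)]
(array([ 0.4574, -0.0145,  0.0972]), np.float64(0.002569997747794975))
post [((462.4999694824219, 227.4999542236328), 20.5), ((179.85293579101562, 345.4117736816406), 71.0)]
(array([ 0.5495, -0.3101,  0.0548]), np.float64(0.0012138609492722942))
```

View pics/w9.png

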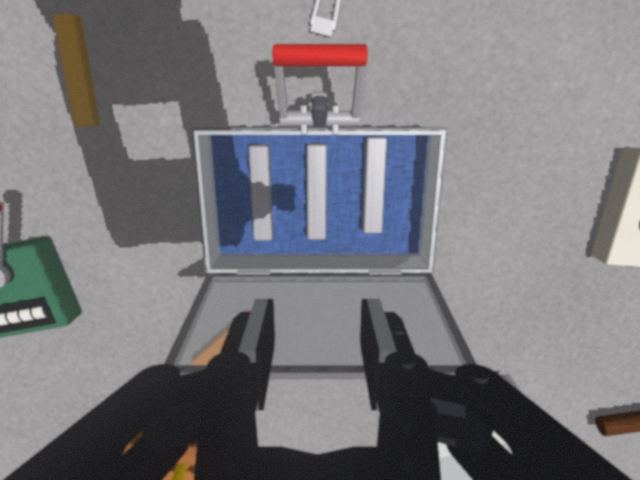

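View pics/s9.png

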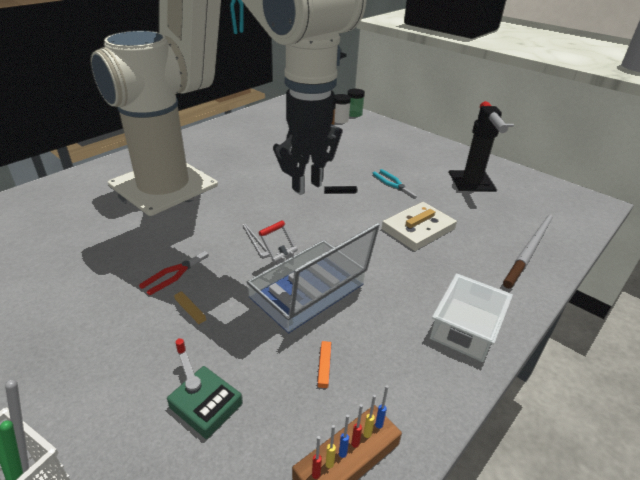

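All three silver bars are in the case at (260,192), (317,192) and (375,185), and the brass is on the board. The lid's edge corners are at (168,370) and (478,374) in the wrist view, and at (296,310) and (378,228) in the scene view. I'll use those to measure the lid.

Run:
```python
from h import *
c=cam("wrist");s=cam("scene")
for u,v in(((168,372),(296,310)),((476,374),(378,228))):
    p,g=tri(c,u,s,v);q=inv(p);print(p,g,"case",q,"theta",np.arctan2(p[2]-.0455,.063-q[0]),"r",np.hypot(p[2]-.0455,.063-q[0]))
a=np.pi+CY;manip.command_gripper(0,60)
go(case(.135,0,.29),a);print(fz(),manip.get_joint_positions(),manip.get_time())
```

```text
[ 0.6752 -0.156   0.1178] 0.01023468284581955 case [ 0.1138 -0.1249] theta 2.183532089740082 r 0.08839738965262599
[0.664  0.0698 0.1628] 0.005160306340921847 case [0.0833 0.0991] theta 1.74213746268314 r 0.11905183695105424
[-0.3143  0.5639  0.4473] [-0.064   0.5131  1.3977  0.      1.2323 -1.5488] 60.1917
```

The right corner gives theta of about 1.7. The left pixel was a hinge corner, so I discard it. Now I push the lid.

Run:
```python
from h import *
lin(case(.135,0,.157),.15);f0=fz()
r=.105;print("f",f0)
lin(case(.110,0,.157),.08)
for th in np.linspace(1.68,0,22):
    P=np.array([.063-r*np.cos(th)+.005*np.sin(th), .0455+r*np.sin(th)+.005*np.cos(th)])
    z=min(P[1]+.022-.001,.165); x=P[0]+.011-.002*np.sin(th)
    lin(case(x,0,z),.10);d=fz()-f0
    if np.linalg.norm(d)>25: print("stop",th,d);break
    if th<.2 or abs(th-.8)<.05: print(round(th,2),d)
z=np.array(manip.get_position())[2]
for i in range(5):
    z-=.001;lin(case(x,0,z),.03);d=fz()-f0
    if d[2]>12: break
print("end",z-.022,d);cur=manip.get_position();lin([*cur[:2],.2],.2)
cam("scene","s10");print(manip.get_time())
```

```text
f [-0.5704  0.82    0.3151]
0.8 [ 1.2078  0.0527 -0.9488]
0.16 [ 0.8164 -0.8225 -0.2814]
0.08 [0.8771 0.4904 0.5238]
0.0 [ 0.719  -1.2566  9.6008]
end 0.04844180835132709 [-2.8757 -1.912  18.5838]
68.6667
```

```bash
python3 -c "
import cv2;a=cv2.imread('pics/s10.png')[180:380,130:430];cv2.imwrite('pics/s10c.png',cv2.resize(a,None,fx=2,fy=2))"
```

```text
(no output)
```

View pics/s10c.png

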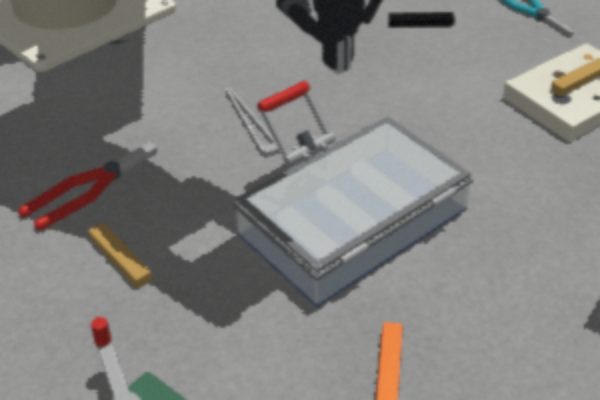

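The lid is shut flat with the three bars showing through it, and the latch bar is up front at crop (285,95). Now I flip the latch.

```bash
python3 - <<'E'
from h import *
y=-.001
lin(case(-.165,y,.2),.2);lin(case(-.165,y,.106),.15);f0=fz()
for q in np.linspace(0,1.5,19):
    b=.8+q;x=-.073-.06*np.cos(b)-.018+.002;z=.053+.06*np.sin(b)-.012+.022
    lin(case(x,y,z),.08);d=fz()-f0
    print(round(q,2),d)
    if np.linalg.norm(d)>30: print("stop");break
manip.hold(.3);p=np.array(manip.get_position());lin([*p[:2],.22],.2)
c=cam("wrist","w11");s=cam("scene","s11")
for k,n in((c,"w"),(s,"s")):
    for u in(case(-.014,0,.064),case(-.115,0,.096)):
        b=blob(k,"red",proj(k,u),15); print(n,proj(k,u),None if b is None else rect(b)[:2])
print(manip.get_time())
E
python3 -c "
import cv2;a=cv2.imread('pics/s11.png')[180:380,130:430];cv2.imwrite('pics/s11c.png',cv2.resize(a,None,fx=2,fy=2))"
```

```text
0.0 [-8.928   0.6454  4.81  ]
0.08 [-10.1525   0.9845   0.8996]
0.17 [-11.4845   1.3935   5.0717]
0.25 [-12.9044   1.0619   8.7493]
0.33 [-10.6251  -0.4787   7.3508]
0.42 [-7.6327  0.5793  3.9636]
0.5 [-6.6903 -0.1131  3.9989]
0.58 [-5.6684  0.5035  3.3873]
0.67 [-4.8147 -0.3698  2.3443]
0.75 [-3.7275 -0.4907  1.1931]
0.83 [-3.6192 -0.1779  0.6909]
0.92 [-2.962  -0.3091  0.9381]
1.0 [-2.4477 -0.0374  0.3298]
1.08 [-2.0944  0.7046  0.6028]
1.17 [-2.0626 -0.8233  0.302 ]
1.25 [-1.2948 -0.6558 -0.533 ]
1.33 [-1.8118 -0.6275 -0.0007]
1.42 [-1.2162 -0.2443 -0.4252]
1.5 [-0.2757 -0.9851 -1.1349]
w [318.6767 268.0138] ((317.0, 269.0), (14.0, 82.0))
w [319.2455 129.8052] None
s [304.4835 263.4276] ((302.88763427734375, 263.2912902832031), (5.418283939361572, 26.481863021850586))
s [273.102  227.8648] None
76.45
```

View pics/s11c.png

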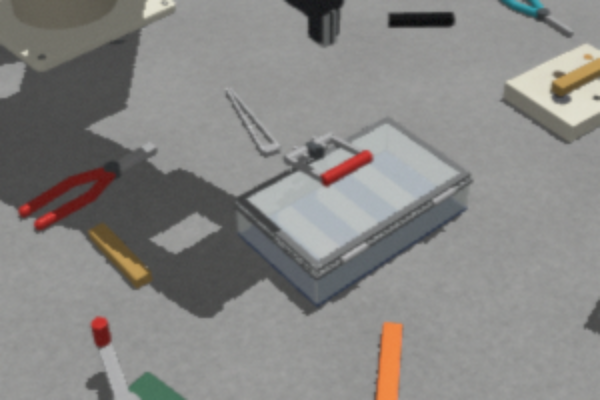

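The latch bar lies over the lid at crop (347,167), matching the predicted snapped position. The tally comes next.

Run:
```python
from h import *
t=cam("top");s=cam("scene")
b=blob(t,"red",proj(t,[.549,-.31,.056]),15);b2=blob(s,"red",proj(s,[.549,-.31,.056]),15)
post,g=tri(t,rect(b)[0],s,rect(b2)[0]);print("post",post,g)
pt=onplane(t,(469,200),.040);print("pivot top",pt,"scene",onplane(s,(193,384),.040))
piv,_=tri(t,(469,200),s,(193,384));print(piv,_)
v=post[:2]-pt[:2];print("r",np.linalg.norm(v));f=np.arctan2(v[1],v[0]);print("phi",f)
piv=post[:2]-.07*np.array([np.cos(f),np.sin(f)])
m=f+.45;n=np.array([-np.sin(m),np.cos(m)])
a=m-np.pi/2
def P(q,gap=0): return piv+.07*np.array([np.cos(f+q),np.sin(f+q)])-n*(.018+gap)
print("n",n,"tool x",a)
go([*P(0,.03),.2],a);lin([*P(0,.03),.067],.15);f0=fz()
ok_=False
for q in list(np.linspace(0,.85,12))+list(np.arange(.88,1.06,.02)):
    lin([*P(q),.067],.06);d=fz()-f0;al=-d[:2]@n;print(round(q,2),d,round(al,2))
    if al>10: ok_=True;break
c=cam("wrist","w12");s=cam("scene")
b2=blob(s,"red",proj(s,[*(piv+.07*np.array([np.cos(f+.9),np.sin(f+.9)])),.056]),25)
if b2 is not None:
    pp=onplane(s,rect(b2)[0],.055);w=pp[:2]-piv;print("post now",pp,"angle",np.arctan2(w[1],w[0])%6.2832-f%6.2832)
manip.hold(.3);np.save("t.npy",[*piv,f,*n,a]);print(manip.get_time())
```

```text
post [ 0.5498 -0.3098  0.0549] 0.0019040714131597436
pivot top [ 0.6157 -0.3314  0.04  ] scene [ 0.6166 -0.3343  0.04  ]
[ 0.6158 -0.3329  0.0378] 0.001903738576862451
r 0.06935084415250145
phi 2.825410737772809
n [ 0.1334 -0.9911] tool x 1.7046144109779124
0.0 [ 0.7642  1.2973 -0.5391] 1.18
0.08 [-0.5333  1.8926  0.7141] 1.95
0.15 [-2.3264  2.0421  0.5232] 2.33
0.23 [-2.5522  2.4199 -0.1333] 2.74
0.31 [-0.9695  1.7364 -0.5851] 1.85
0.39 [-2.4749  1.5355 -0.4515] 1.85
0.46 [-0.7934  1.6338 -0.857 ] 1.73
0.54 [-0.2833  2.3124 -0.3508] 2.33
0.62 [-0.7083  1.929   0.1009] 2.01
0.7 [-1.3776  2.1318 -0.2438] 2.3
0.77 [-0.4398  2.4532 -0.1352] 2.49
0.85 [-1.7603  2.3586  0.5823] 2.57
0.88 [-2.4937  1.5246 -0.6919] 1.84
0.9 [-3.8583  7.2023  3.3423] 7.65
0.92 [-6.0547 10.068   6.3332] 10.79
post now [ 0.5562 -0.371   0.055 ] angle 0.8961479918855972
83.1
```

The stop is reached: the force jumped and the post angle measures 0.90. I release the lever and do a final check.

Run:
```python
from h import *
*piv,f,nx,ny,a=np.load("t.npy");piv=np.array(piv);n=np.array([nx,ny])
def P(q,gap=0): return piv+.07*np.array([np.cos(f+q),np.sin(f+q)])-n*(.018+gap)
for q in(.6,.3,0): lin([*P(q,.01),.067],.15)
lin([*P(0,.04),.067],.15);lin([*P(0,.04),.25],.25)
go([.35,-.45,.3],a);manip.hold(.5)
s=cam("scene","s13");t=cam("top","t13")
b=blob(s,"red",proj(s,[*(P(0)+n*.018),.056]),15);pp=onplane(s,rect(b)[0],.055);w=pp[:2]-piv;print("tally",np.arctan2(w[1],w[0])-f)
b=blob(s,"red",proj(s,case(-.014,0,.064)),10);print("latch",b is not None);print(manip.get_time())
```

```text
tally 0.010647771337819467
latch True
86.9667
```

View pics/s13.png

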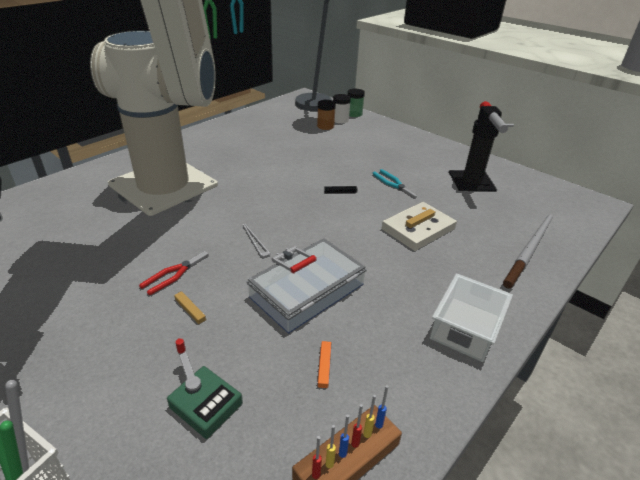

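View pics/t13.png

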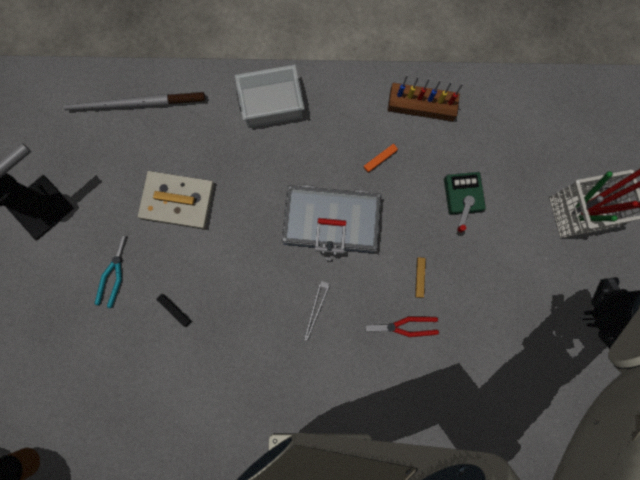

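The final views show everything in place. The lid is shut and the latch is over it at top-view (332,222). The brass is on the board at (175,198), and the tally post is back at rest at (462,230). No silver is left on the bench, and the spare brass, pliers and tweezers have not moved.

```bash
python3 -c "
from rig import manip
print(manip.sign_off())"
```

```text
the job is handed in; nothing more can be done
None
```

The job is done and handed in: the brass bar is on the board, all three silver bars present are in the case, the lid is shut and latched, and the tally lever was swung to its stop and sprang back, though one silver bar first landed on the case rim and had to be regripped and laid flat.

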